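# Load a slide holder under the stage's spring clip

### The arm

A 6-joint arm with a two-finger parallel gripper is mounted at the origin on the work surface. World frame = base frame: x ahead of the robot, y to its left, z up, the work surface at z = 0. Lengths are in m, angles in rad, forces in N, time in s.
With the tool pointing down it reaches from about 0.375 to 0.975 m from the base axis. Payload 3.8 kg.
Tool frame: the origin (TCP) lies where the fingers leave the gripper's body, on its centre line; the fingertips stand 73 mm ahead of it and the grasp point (between the pads) lies 54 mm ahead of it; z points along the fingers, y is the line along which they close (so a half turn about z gives the same grasp; the last joint's range is limited). The gripper opens to 85 mm and grips with 20 to 120 N. Pads are 22 mm wide; open, the fingers measure 114 mm over their backs; the gripper's body (76 mm by 85 mm) begins 54 mm behind the grasp point. The pads swing forward as they close: fully open they stand 13 mm farther back than shut.
Start: joints at [1.24, 0.264, 1.604, -0, 1.274, -0.037], TCP at [0.195, 0.646, 0.304] pointing down, gripper open.
Joint ranges: [-2.63, 2.63], [-0.94, 2.18], [0.31, 2.57], [-1.31, 4.45], [0, 2.66], [-2.55, 2.55]. Speed limits (rad/s): [2.57, 2.57, 3.14, 3.14, 3.14, 3.14].

### API

Orientations are given as a rotation vector (axis times angle).
In Python, from workcell import read_state, viewer, bot gives the robot as it stands.
- The arm moves only by the tool jog_arm, never from a script. Its argument "increments" is a list that holds one entry, the list of rows, each a list of 7 numbers: the shift along the tool's x, y, z in units of 30 mm (1.0 is 30 mm), then the turn, a rotation vector about the tool's x, y, z in units of 6 degrees (1.0 is 6 degrees), then the opening, from -1 (shut) to 1 (fully open). A call has exactly 5 rows; each row shifts and turns the commanded pose from where the row before left it, along the tool's axes as they then stand; what a row does not reach is not made up. A row lasts 1/12 s, in which the tool goes at most 41.7 mm and 7.16 degrees, less where a joint would pass 70% of its speed; a pose out of reach is approached as far as the arm can. A call is refused whole if a number of a shift passes 1 or a number of a turn 1, either way. A call with a gripper value outside its range is refused whole. The fingers move at their own pace and stop on an object; "force" is the grip in N (left out, the last holds). Time passes only in rows, so rows that do not move let the fingers close, or fill a call up. It gives the time, the measured TCP pose, the force, the opening and the grip force at its end, in the units of the state.
- read_state(): the state, without advancing time (a new reading comes with each control period).
- viewer.read_camera(name): name is "scene" or "top" or "wrist"; returns (picture, depth): 420x560x3 uint8, blue, green, red; 420x560 float32, m along the optical axis (not along the pixel's ray), 0 where there is no reading.
- viewer.camera_params(name): a dict with "fx", "fy", "cx", "cy" (pixels), "k1" (the pictures are not rectified: a ray, as slopes to the right and down, at radius r is drawn at 1 + k1 r^2 times it, then the intrinsics apply), "R" (3x3) and "t" (3): a world point X has camera coordinates R X + t; the wrist camera has in their place "hand_eye" (4x4, takes a point from camera to tool coordinates, whose origin is the TCP and whose axes are the flange's). Camera axes: x right, y down, z forward; pixel columns grow to the right and rows downward; lengths in m; the calibration is good to about 2 mm. A picture is of the moment at which its call begins: read the wrist's pose just before it. camera_params takes no time and is no camera call.
- bot.finish_job(): hands the job in; it is judged then, once.
The state is a dict: "time": time; "q": joint angles; "joint_vel": joint speeds; "joint_torque": joint torques, N m; "tool_pos": TCP position; "tcp_rot": TCP orientation; "wrist_force": force on the tool from outside, world axes, zero at the start; "torque": the same for the moment, N m; "width": opening from 0.0 (shut) to 1.0 (fully open); "grip_force": force on a finger pad.
Only numpy, scipy, OpenCV 4.12 (cv2) and the standard library are available. Lean on these libraries where they do the work, as an engineer would, in place of code of your own. Each camera call takes 0.05 s, during which the arm holds its last target. There are 200 camera calls.

### The job

Load the slide holder that lies in the sample stage's channel: press the spring clip's wide plate down with one fingertip and hold it down so that the clip's nose rises, and with the other fingertip push the holder by its upright lug along the channel, beneath the nose, until it is fully home against the end stop. Then let the clip go so that its nose rests on the holder. Do not lift the holder, and leave everything else on the bench where it is.

Things in the scene. Friction and masses are not known exactly. Their poses are not given: they have to be found in the camera images.
- stage: Fixed black block (mm): x -105 to 110, y -75 to 105, deck 25 high. Origin on the bench under the channel's centre line; x along the channel, away from the robot, y left, z up. Channel 47 wide between guides 8 wide, 8 high over the deck; end stop's face at x 90, 12 high. Clip shaft along x at y 36, z 47, in bearing blocks (10 x 14, top z 55) at x -96 and 89.
- holder: Loose aluminium slide holder, about 0.12 kg, in the stage's channel: plate 80 long (x) x 44 x 5 mm, upright lug across its rear end (6 thick, 44 wide, top 45 above the underside). Origin: centre of the underside; x to its front. Starts with the origin at stage x -10 to 15 mm, short of the nose; fully home at stage x 50, front edge on the end stop. A like spare lies on the bench, off the stage.
- lug_back (a point): Centre of the lug's rear face (the face to push, turned to the robot), 25 mm above the holder's underside, 40 mm behind its origin. Fully home it is at stage x +10 mm.
- clip (a joint): Angle of the spring clip about its shaft: 0 at rest, nose down 1 mm over the deck, blocking the channel; grows as the press plate is pushed down, 0.45 rad at its stop. The holder passes freely under the nose above about 0.2; with the nose resting on the holder it reads about 0.12. Takes about 1.5 N on the plate to start and 7.5 N at the stop; springs shut when let go.
- press_plate (a point): Point on top of the clip's press plate: thin steel plate left of the channel, stage x -85 to 15 mm, 58 wide from the shaft outwards; the point is half-way along, 42 out from the shaft, at stage y 76. At rest the plate slopes up outwards by 0.3 rad and the point is 61 mm over the bench; at the stop about 42. A fingertip can slide along the plate while pressing.
- clip_nose (a point): Centre of the underside of the clip's nose, a 12 x 14 mm steel foot over the channel at stage x +62 to +74 mm, y -12 to +2 mm. It rises when the press plate is pushed down.
Not all that is in view belongs to the job. What is shaped like the holder but green or yellow is not meant.

How it is judged:
On the way, in this order (a step that is already met when the one before it is completed fails the run):
1. the press plate is held down, the nose is up, and the holder is still short of it (value of joint clip above 0.19 rad and x of holder in the frame of stage below 0.03 m), for 0.2 s.
2. the holder is beneath the nose while the clip is still held open (value of joint clip above 0.15 rad and x of holder in the frame of stage above 0.036 m), for 0.1 s.
At the end, for the whole second after the job is handed in: The holder lies flat in the channel, fully home against the end stop (within 3.5 mm), at rest, and the released clip's nose rests on it (clip angle 0.08 to 0.15 rad) (x of holder in the frame of stage between 0.0465 and 0.053 m and y of holder in the frame of stage between -0.004 and 0.004 m and z of holder in the frame of stage below 0.028 m and angle between holder's own z axis and vertical below 0.06 rad and value of joint clip between 0.08 and 0.15 rad and velocity of joint clip below 0.05 rad/s and linear speed of holder below 0.01 m/s); the robot touches nothing.
It fails at once if the holder is lifted more than 6 mm off the deck or tipped over 0.2 rad (z of holder in the frame of stage above 0.031 m or angle between holder's own z axis and vertical above 0.2 rad).
It fails at once if another thing on the bench is moved more than 15 mm (distance of any of spare_holder, lens_ring, jar, objective, screwdriver, slide_box, mouse from where it was at the start of the episode above 0.015 m).
It also fails if it takes over 38 s, if anything falls off the work surface, if the arm or the gripper's body presses on something with over 40 N, if the wrist force passes 120 N, or if a joint passes its speed limit or range.

## Working session

There is one attempt and no reset: what is moved stays moved. The work goes in short steps, Python scripts to look and compute and a tool call to move; the robot and the scene stay as the last step left them, time stands still between calls to the robot, and variables do not carry over. Pictures are saved under pics/ and viewed, at most 10 in all, crops included, and the job is handed in when it is done.

Besides the shell and the picture viewer there is one more tool, called after "Request:" as a command line: name --argument value ..., lists and objects as JSON in quotes. jog_arm: Moves the arm, as the interface text tells. Its arguments: {"type":"object","properties":{"increments":{"type":"array","items":{"type":"array","items":{"type":"array","items":{"type":"number"}}}},"force":{"type":"number"}},"required":["increments"]}

```bash
mkdir -p pics; python3 - <<'E'
from workcell import read_state, viewer, bot
import cv2,numpy as np
for n in("scene","top"):
    p,d=viewer.read_camera(n); cv2.imwrite(f"pics/{n}.png",p); np.save(f"{n}_d.npy",d)
    c=viewer.camera_params(n); print(n,{k:np.round(v,4).tolist() for k,v in c.items()})
s=read_state(); print({k:np.round(v,4).tolist() for k,v in s.items()})
E
```

```text
scene {'fx': 461.1493, 'fy': 461.1493, 'cx': 275.9684, 'cy': 209.0153, 'k1': -0.0515, 'R': [[-0.3992, 0.9167, 0.0179], [0.7162, 0.324, -0.6181], [-0.5724, -0.234, -0.7859]], 't': [0.3138, -0.2932, 1.2874]}
top {'fx': 491.5787, 'fy': 491.5787, 'cx': 286.5051, 'cy': 211.1781, 'k1': 0.0624, 'R': [[-0.0087, -0.9999, -0.0143], [-0.9963, 0.0099, -0.0852], [0.0853, 0.0135, -0.9963]], 't': [-0.089, 0.5305, 1.0617]}
{'time': 0.1, 'q': [1.2401, 0.2647, 1.6053, -0.0, 1.2737, -0.0369], 'joint_vel': [0.0012, 0.0001, -0.0053, -0.0008, -0.0001, 0.0006], 'joint_torque': [0.0001, -51.6709, -36.8591, -0.0001, 0.0063, -0.0], 'tool_pos': [0.1953, 0.6456, 0.3027], 'tcp_rot': [-0.4597, -3.1074, 0.0032], 'wrist_force': [1.073, 0.6449, 0.3922], 'torque': [0.0363, -0.016, 0.0086], 'grip_force': 0.0, 'width': 0.9993}
```

View pics/scene.png

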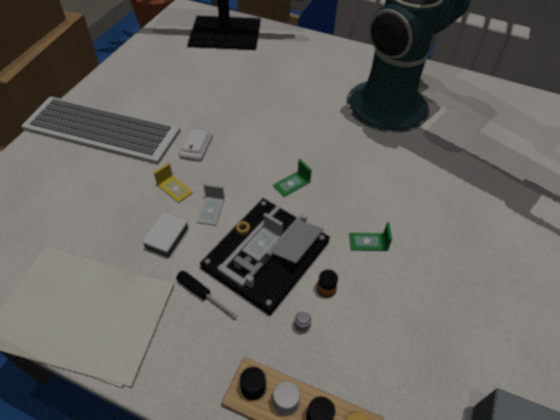

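View pics/top.png

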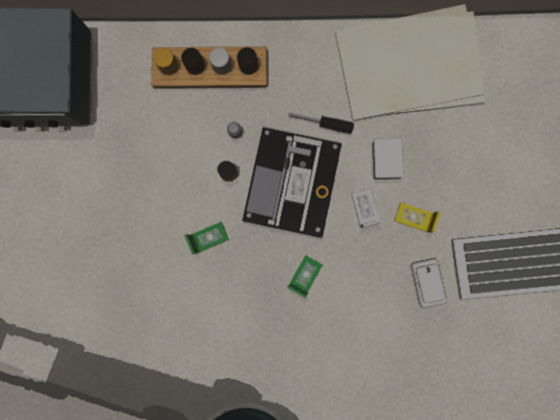

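The top view shows the aluminium holder in the stage channel at about (298,185). The aluminium spare is off the stage at (365,208), two green ones are at (207,237) and (305,276), and a yellow one is at (417,216). The one in the channel is meant. I'll confirm it in an enlarged crop.

```bash
python3 - <<'E'
import cv2
p=cv2.imread("pics/top.png")[120:245,230:355]
p=cv2.convertScaleAbs(cv2.resize(p,None,fx=4.8,fy=4.8,interpolation=cv2.INTER_CUBIC),alpha=1.4,beta=25)
cv2.imwrite("pics/crop.png",p)
E
```

```text
(no output)
```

View pics/crop.png

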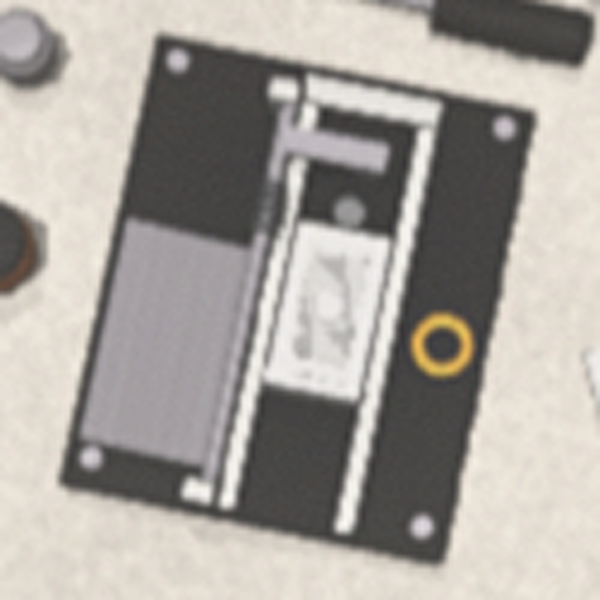

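The crop confirms it: a plain aluminium holder lies in the channel, with the press plate to its left and the nose ahead. The deck corners are at crop (157,37), (535,112), (445,562) and (60,487). A loose lens ring sits on the right deck at (442,345).

```bash
cat > h.py <<'E'
import numpy as np, cv2
from workcell import read_state, viewer, bot
from scipy.spatial.transform import Rotation as Ro
def ray(c,uv):
    K=np.array([[c['fx'],0,c['cx']],[0,c['fy'],c['cy']],[0,0,1.]])
    return cv2.undistortPoints(np.array(uv,float).reshape(-1,1,2),K,np.array([c['k1'],0,0,0.]))[:,0]
def onplane(c,uv,z):
    n=ray(c,uv); d=np.c_[n,np.ones(len(n))]@np.array(c['R']); o=-np.array(c['R']).T@np.array(c['t'])
    return o+d*((z-o[2])/d[:,2])[:,None]
def cloud(c,d):
    v,u=np.nonzero(d>0); n=ray(c,np.c_[u,v]); z=d[v,u]
    return (np.c_[n*z[:,None],z]-np.array(c['t']))@np.array(c['R'])
E
cat > a.py <<'E'
from h import *
from scipy.optimize import least_squares
c=viewer.camera_params("top")
f=lambda q:(np.array(q)+.5)/4.8-.5+[230,120]
W=onplane(c,f([(157,37),(535,112),(445,562),(60,487)]),.025)[:,:2]
L=np.array([[110,105],[110,-75],[-105,-75],[-105,105]])/1e3
T=lambda p,L:L@np.array([[np.cos(p[2]),np.sin(p[2])],[-np.sin(p[2]),np.cos(p[2])]])+p[:2]
r=least_squares(lambda p:(T(p,L)-W).ravel(),[.55,0,0]); p=r.x; print("stage",p.round(4),"res mm",(r.fun*1e3).round(1))
np.save("stage.npy",p)
inv=lambda X:(X-p[:2])@np.array([[np.cos(p[2]),-np.sin(p[2])],[np.sin(p[2]),np.cos(p[2])]])
print("front/rear",(inv(onplane(c,f([(302,218),(393,238),(265,380),(357,402)]),.030)[:,:2])*1e3).round(1).tolist())
for n in("top","scene"):
    P=cloud(viewer.camera_params(n),np.load(n+"_d.npy")); s=inv(P[:,:2])*1e3; z=P[:,2]*1e3
    def st(nm,m,axs): print(n,nm,m.sum(),[np.percentile(a[m],[2,50,98]).round(1).tolist() for a in axs])
    box=lambda x0,x1,y0,y1,z0,z1:(s[:,0]>x0)&(s[:,0]<x1)&(s[:,1]>y0)&(s[:,1]<y1)&(z>z0)&(z<z1)
    st("deck",box(-100,-70,-65,-30,10,40),[z]); st("lug",box(-80,10,-25,25,45,85),[s[:,0],s[:,1],z])
    st("plate",box(-75,5,72,80,40,80),[z]); st("nose arm",box(50,85,-12,20,35,110),[s[:,0],s[:,1],z])
E
python3 a.py
```

```text
stage [ 0.5891 -0.1206 -0.2103] res mm [ 1.1  0.8  1.  -0.7 -1.9 -0.3 -0.2  0.2]
front/rear [[38.3, 20.9], [37.5, -21.9], [-38.4, 22.6], [-39.9, -20.6]]
top deck 218 [[22.1, 25.8, 30.2]]
top lug 87 [[-44.2, -42.2, -38.0], [-20.2, 1.4, 22.6], [46.9, 69.5, 74.1]]
top plate 143 [[57.1, 61.1, 65.5]]
top nose arm 94 [[61.7, 67.1, 73.6], [-11.2, 2.8, 18.8], [39.2, 51.1, 54.6]]
scene deck 151 [[21.2, 24.4, 30.7]]
scene lug 179 [[-43.5, -38.1, -36.2], [-22.0, 1.1, 21.6], [46.0, 62.1, 71.5]]
scene plate 117 [[58.3, 61.1, 63.6]]
scene nose arm 110 [[60.9, 68.7, 72.9], [-11.7, 0.7, 18.3], [36.4, 50.8, 54.2]]
```

```bash
cat > d.py <<'E'
# usage: d.py stage_x stage_y tcp_z (mm): shift/turn left in tool units
from h import *; import sys
p=np.load("stage.npy"); s=read_state(); g=np.array(sys.argv[1:4],float)/1e3
S=Ro.from_euler('z',p[2]); R=Ro.from_rotvec(s['tcp_rot']); o=np.r_[p[:2],0]
G=S*Ro.from_matrix(np.diag([-1.,1,-1]))
X=S.apply(g)+o
print("shift u",(R.inv().apply(X-s['tool_pos'])/.03).round(2),"turn u",((R.inv()*G).as_rotvec(degrees=True)/6).round(2))
print("tcp stage mm",(S.inv().apply(s['tool_pos']-o)*1e3).round(1),"F stage",S.inv().apply(s['wrist_force']).round(2),"w",round(s['width'],3),"t",round(s['time'],2),"q",np.round(s['q'],2))
E
python3 d.py -62 35 220
```

```text
shift u [-17.8  -19.65   2.79] turn u [-0.02 -0.   -0.8 ]
tcp stage mm [-545.1  667.2  302.7] F stage [0.91 0.85 0.39] w 0.999 t 0.1 q [ 1.24  0.26  1.61 -0.    1.27 -0.04]
```

Request:
jog_arm --increments '[[[0,0,0,0,0,-0.8,0.5],[-0.5,-0.7,0,0,0,0,0.5],[-0.76,-1,0,0,0,0,0.5],[-0.76,-1,0,0,0,0,0.5],[-0.76,-1,0,0,0,0,0.5]]]'

```text
time: 0.52
tool_pos: [0.2539, 0.5186, 0.303]
tcp_rot: [-0.327, -3.124, 0.002]
wrist_force: [1.1, 0.1, 0.1]
width: 0.75
grip_force: 0.0
```

Request:
jog_arm --increments '[[[-0.76,-1,0,0,0,0,0.5],[-0.76,-1,0,0,0,0,0.5],[-0.76,-1,0,0,0,0,0.5],[-0.76,-1,0,0,0,0,0.5],[-0.76,-1,0,0,0,0,0.5]]]'

```text
time: 0.93
tool_pos: [0.3342, 0.3478, 0.3034]
tcp_rot: [-0.328, -3.124, 0.001]
wrist_force: [0.8, -0.1, 0.0]
width: 0.754
grip_force: 0.0
```

Request:
jog_arm --increments '[[[-0.76,-1,0,0,0,0,0.5],[-0.76,-1,0,0,0,0,0.5],[-0.76,-1,0,0,0,0,0.5],[-0.76,-1,0,0,0,0,0.5],[-0.76,-1,0,0,0,0,0.5]]]'

```text
time: 1.35
tool_pos: [0.4144, 0.1774, 0.3036]
tcp_rot: [-0.329, -3.124, 0.0]
wrist_force: [-0.0, 0.6, 0.1]
width: 0.749
grip_force: 0.0
```

```bash
python3 d.py -62 35 220
```

```text
shift u [-5.7  -7.33  2.79] turn u [-0. -0.  0.]
tcp stage mm [-233.1  255.   303.6] F stage [-0.16  0.63  0.08] w 0.749 t 1.35 q [ 0.35 -0.17  2.06  0.    1.25 -1.01]
```

Request:
jog_arm --increments '[[[-0.72,-0.92,0.2,0,0,0,0.5],[-0.72,-0.92,0.2,0,0,0,0.5],[-0.72,-0.92,0.2,0,0,0,0.5],[-0.72,-0.92,0.2,0,0,0,0.5],[-0.72,-0.92,0.2,0,0,0,0.5]]]'

```text
time: 1.77
tool_pos: [0.4913, 0.0199, 0.2733]
tcp_rot: [-0.33, -3.124, -0.0]
wrist_force: [-0.2, 0.8, 0.6]
width: 0.75
grip_force: 0.0
```

Request:
jog_arm --increments '[[[-0.7,-0.92,0.4,0,0,0,0.5],[-0.7,-0.92,0.4,0,0,0,0.5],[-0.7,-0.92,0.4,0,0,0,0.5],[0,0,0.5,0,0,0,0.5],[0,0,0,0,0,0,0.5]]]'

```text
time: 2.18
tool_pos: [0.5339, -0.0739, 0.2192]
tcp_rot: [-0.334, -3.117, -0.001]
wrist_force: [-1.1, 0.6, -0.6]
width: 0.746
grip_force: 0.0
```

```bash
python3 d.py -62 35 220; python3 - <<'E'
from h import *
p,d=viewer.read_camera("wrist"); s=read_state()
c=viewer.camera_params("wrist"); print({k:np.round(v,4).tolist() for k,v in c.items()})
np.save("w_d.npy",d); cv2.imwrite("pics/w1.png",cv2.convertScaleAbs(p,alpha=1.4,beta=20))
E
```

```text
shift u [-0.06  0.03 -0.03] turn u [-0.   -0.06 -0.03]
tcp stage mm [-63.7  34.2 219.2] F stage [-1.18  0.4  -0.59] w 0.746 t 2.18 q [-0.18  0.08  1.98 -0.    1.09 -1.54]
{'fx': 336.557, 'fy': 336.557, 'cx': 276.351, 'cy': 214.6492, 'k1': -0.0704, 'hand_eye': [[0.0001, -0.9526, -0.3042, 0.0786], [1.0, -0.0001, 0.0007, -0.0006], [-0.0007, -0.3042, 0.9526, -0.07], [0.0, 0.0, 0.0, 1.0]]}
```

View pics/w1.png

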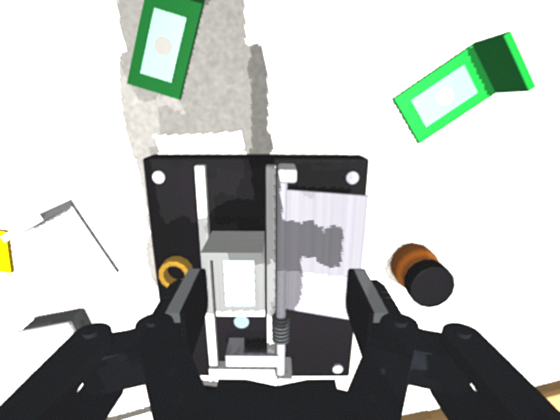

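The wrist view (image down is stage +x, image right is stage +y) shows the near stage corners at (145,157) and (367,157) and the lug top at about y 235. The fingertips are near (193,272) and (355,272). I'll refine the stage and lug from this view.

```bash
cat > w.py <<'E'
from h import *
p=np.load("stage.npy"); s=read_state(); c=dict(viewer.camera_params("wrist")); H=np.array(c['hand_eye'])
R=Ro.from_rotvec(s['tcp_rot']).as_matrix(); Rc=R@H[:3,:3]; tc=R@H[:3,3]+s['tool_pos']
c['R']=Rc.T; c['t']=-Rc.T@tc
S=Ro.from_euler('z',p[2]); st=lambda X:S.inv().apply(X-np.r_[p[:2],0])*1e3
print("near corners",st(onplane(c,[(145.5,157),(366.5,157)],.025)).round(1).tolist())
print("lug top rear",st(onplane(c,[(207,234),(265,234)],.070)).round(1).tolist())
d=np.load("w_d.npy"); P=st(cloud(c,d))
def b(n,x0,x1,y0,y1,z0,z1):
    m=np.all((P>[x0,y0,z0])&(P<[x1,y1,z1]),1); print(n,m.sum(),np.percentile(P[m],[2,50,98],axis=0).round(1).tolist() if m.any() else "")
b("lug",-60,-20,-30,30,45,80); b("plate",-70,0,73,79,45,80); b("deck",-100,-60,-70,-35,10,40); b("guideR",-90,-50,-40,-20,29,40)
b("fingerL",-100,-30,50,110,100,210); b("fingerR",-100,-30,-40,20,100,210)
v,u=np.nonzero(d>0)
for n,(y0,y1) in dict(L=(50,110),R=(-40,20)).items():
    m=np.all((P>[-100,y0,100])&(P<[-30,y1,165]),1); print(n,m.sum(),P[m].min(0).round(1) if m.any() else "",P[m].max(0).round(1) if m.any() else "")
E
python3 w.py
```

```text
near corners [[-107.2, -69.2, 25.0], [-106.6, 106.2, 25.0]]
lug top rear [[-58.8, -13.9, 70.0], [-58.8, 26.8, 70.0]]
lug 1313 [[-45.7, -19.0, 45.9], [-45.0, 2.5, 66.5], [-39.3, 23.8, 72.3]]
plate 713 [[-68.7, 73.2, 59.9], [-37.7, 76.1, 61.5], [-1.9, 78.9, 63.2]]
deck 2025 [[-99.2, -69.2, 24.8], [-80.5, -52.3, 26.2], [-60.8, -35.7, 29.5]]
guideR 541 [[-89.2, -28.9, 29.8], [-70.8, -24.6, 34.0], [-50.9, -20.9, 35.4]]
fingerL 6882 [[-78.0, 66.3, 159.7], [-71.9, 77.3, 202.2], [-55.3, 96.6, 209.8]]
fingerR 6897 [[-78.1, -27.1, 159.3], [-72.0, -7.9, 202.1], [-55.5, 3.0, 209.8]]
L 419 [-76.6  66.2 153.1] [-53.9  80.4 165. ]
R 403 [-76.6 -11.1 153.5] [-53.8   3.  165. ]
```

Request:
jog_arm --increments '[[[0,0.1,0.6,0,0,0,0.5],[0,0,0.8,0,0,0,0.5],[0,0,0.7,0,0,0,0.5],[0,0,0.4,0,0,0,0.5],[0,0,0,0,0,0,0.5]]]'

```text
time: 2.65
tool_pos: [0.5339, -0.0682, 0.1455]
tcp_rot: [-0.327, -3.119, -0.001]
wrist_force: [-0.1, 0.6, 0.2]
width: 0.744
grip_force: 0.0
```

Request:
jog_arm --increments '[[[0,0,0.25,0,0,0,0.5],[0,0,0.25,0,0,0,0.5],[0,0,0.25,0,0,0,0.5],[0,0,0.2,0,0,0,0.5],[0,0,0,0,0,0,0.5]]]'

```text
time: 3.07
tool_pos: [0.537, -0.0693, 0.1194]
tcp_rot: [0.33, 3.123, 0.001]
wrist_force: [0.7, 0.8, 4.8]
width: 0.749
grip_force: 2.2
```

```bash
python3 d.py -64 37 114; python3 - <<'E'
from h import *
p,d=viewer.read_camera("wrist"); np.save("w_d.npy",d); cv2.imwrite("pics/w2.png",cv2.convertScaleAbs(p,alpha=1.2,beta=20))
E
sed 's/^print.*$//' w.py | sed '/^b(/,$d' > w2.py; cat >> w2.py <<'E'
b("lug",-60,40,-22,30,55,80); b("lugrear",-60,40,10,22,40,66); b("plate",-40,0,60,90,30,80); b("nose",55,85,-12,5,35,110)
for y in (50,60,70,80): b(y,-40,0,y-2,y+2,30,80)
E
python3 w2.py
```

```text
shift u [ 0.08 -0.08  0.18] turn u [ 0.01  0.02 -0.  ]
tcp stage mm [-61.7  39.3 119.4] F stage [0.48 0.97 4.84] w 0.749 t 3.07 q [-0.17  0.2   2.05  0.    0.89 -1.54]
lug 1683 [[-58.9, 4.5, 55.5], [-44.8, 11.9, 67.6], [-39.1, 22.8, 77.5]]
lugrear 815 [[-45.8, 10.2, 40.4], [-45.0, 16.0, 54.6], [-44.2, 21.8, 65.4]]
plate 2150 [[-39.2, 60.4, 51.0], [-22.5, 69.7, 52.7], [-3.1, 79.1, 54.3]]
nose 0 
50 457 [[-39.3, 48.1, 49.2], [-22.9, 50.0, 50.4], [-4.2, 51.9, 51.3]]
60 443 [[-39.4, 58.1, 50.4], [-23.6, 60.0, 51.5], [-5.8, 61.9, 52.8]]
70 473 [[-39.1, 68.1, 51.7], [-22.6, 70.1, 52.8], [-2.4, 71.9, 53.8]]
80 108 [[-30.3, 78.0, 52.6], [-21.9, 78.9, 53.6], [-12.4, 80.6, 54.8]]
```

View pics/w2.png

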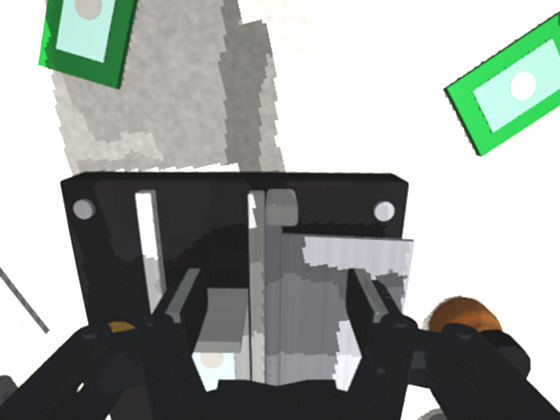

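The left finger is pressing the plate, whose slope gives a clip angle of about 0.19. The right finger is behind the lug, whose top edge is at (207–248, 290), with a clear gap. Next I press deeper and hold.

Request:
jog_arm --increments '[[[0,0,0.1,0,0,0,0.5],[0,0,0.1,0,0,0,0.5],[0,0,0,0,0,0,0.5],[0,0,0,0,0,0,0.5],[0,0,0,0,0,0,0.5]]]'

```text
time: 3.53
tool_pos: [0.5372, -0.0691, 0.1148]
tcp_rot: [0.33, 3.122, 0.002]
wrist_force: [-0.1, 3.9, 6.5]
width: 0.747
grip_force: 3.3
```

```bash
python3 - <<'E'
from h import *
p,d=viewer.read_camera("wrist"); np.save("w_d.npy",d)
E
python3 d.py -64 37 114;python3 w2.py
```

```text
shift u [ 0.08 -0.09  0.03] turn u [ 0.01  0.02 -0.  ]
tcp stage mm [-61.5  39.6 114.8] F stage [-1.37  3.14  7.77] w 0.754 t 3.58 q [-0.17  0.21  2.06  0.    0.88 -1.54]
lug 1761 [[-59.0, 5.0, 55.5], [-44.8, 12.1, 67.3], [-39.3, 22.9, 77.9]]
lugrear 888 [[-45.8, 10.3, 40.7], [-45.0, 16.0, 54.8], [-44.1, 21.8, 65.5]]
plate 2126 [[-39.2, 60.4, 47.3], [-22.7, 70.0, 48.4], [-2.9, 79.6, 49.4]]
nose 0 
50 437 [[-39.3, 48.1, 47.4], [-23.6, 50.0, 48.4], [-7.0, 51.9, 49.6]]
60 433 [[-39.7, 58.0, 47.3], [-24.4, 60.0, 48.3], [-8.0, 61.9, 49.6]]
70 449 [[-39.2, 68.1, 47.3], [-23.0, 70.1, 48.3], [-4.0, 71.9, 49.4]]
80 140 [[-29.8, 78.1, 47.2], [-21.1, 79.0, 48.3], [-10.3, 81.0, 49.2]]
```

Request:
jog_arm --increments '[[[-0.15,0,0,0,0,0,0.5],[-0.2,0,0,0,0,0,0.5],[-0.2,0,0,0,0,0,0.5],[-0.2,0,0,0,0,0,0.5],[-0.2,0,0,0,0,0,0.5]]]'

```text
time: 4.0
tool_pos: [0.5627, -0.0753, 0.1138]
tcp_rot: [-0.328, -3.12, -0.0]
wrist_force: [-5.3, 1.3, 7.6]
width: 0.751
grip_force: 4.1
```

Request:
jog_arm --increments '[[[-0.2,0,0,0,0,0,0.5],[-0.2,0,0,0,0,0,0.5],[-0.2,0,0,0,0,0,0.5],[-0.1,0,0,0,0,0,0.5],[0,0,0,0,0,0,0.5]]]'

```text
time: 4.42
tool_pos: [0.5843, -0.0799, 0.1141]
tcp_rot: [-0.329, -3.122, 0.0]
wrist_force: [-3.9, 1.5, 7.2]
width: 0.751
grip_force: 3.6
```

```bash
cat > k.py <<'E'
from h import *
import sys
p,d=viewer.read_camera("wrist"); np.save("w_d.npy",d); cv2.imwrite(sys.argv[1],cv2.convertScaleAbs(p,alpha=1.2,beta=20))
E
python3 k.py pics/w3.png
python3 d.py -4 40 114;python3 w2.py
```

```text
shift u [-0.31  0.04  0.  ] turn u [-0.   -0.02  0.01]
tcp stage mm [-13.3  38.8 114.1] F stage [-3.3   0.55  7.3 ] w 0.748 t 4.47 q [-0.18  0.29  1.95 -0.    0.9  -1.54]
lug 3037 [[-25.3, -6.5, 55.7], [-7.6, 6.4, 68.1], [2.6, 22.5, 79.2]]
lugrear 868 [[-3.6, 10.2, 40.7], [-2.7, 16.0, 54.9], [-1.9, 21.7, 65.6]]
plate 5539 [[-39.3, 60.6, 46.5], [-24.4, 70.6, 48.1], [-2.5, 89.1, 78.6]]
nose 0 
50 706 [[-39.4, 48.1, 47.1], [-21.4, 50.0, 48.2], [-0.6, 51.9, 49.4]]
60 690 [[-39.2, 58.1, 46.8], [-21.3, 60.0, 48.0], [-1.0, 61.9, 49.1]]
70 1646 [[-38.2, 68.2, 46.9], [-18.2, 70.2, 59.0], [-2.6, 71.8, 79.2]]
80 595 [[-39.3, 78.2, 46.5], [-23.6, 80.3, 47.9], [-19.6, 82.0, 78.4]]
```

View pics/w3.png

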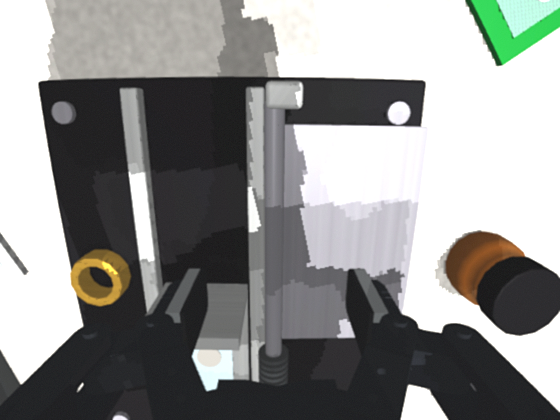

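The holder follows the finger, the lug face is at x -3 and the plate is still level (clip about 0.3). About 10 mm remains.

Request:
jog_arm --increments '[[[-0.1,0,0,0,0,0,0.5],[-0.1,0,0,0,0,0,0.5],[-0.1,0,0,0,0,0,0.5],[-0.05,0,0,0,0,0,0.5],[0,0,0,0,0,0,0.5]]]'

```text
time: 4.88
tool_pos: [0.594, -0.082, 0.114]
tcp_rot: [-0.328, -3.122, 0.0]
wrist_force: [-3.8, 1.2, 7.9]
width: 0.748
grip_force: 3.6
```

```bash
python3 k.py pics/w4.png
python3 d.py -2 39 114;python3 w2.py | grep lug
```

```text
shift u [-0.04  0.01  0.  ] turn u [-0.   -0.02  0.01]
tcp stage mm [ -3.3  38.8 114. ] F stage [-4.12  0.11  7.68] w 0.749 t 4.93 q [-0.18  0.31  1.93 -0.    0.91 -1.54]
lug 3056 [[-15.4, -6.6, 55.6], [2.3, 6.4, 68.1], [12.3, 22.4, 79.3]]
lugrear 869 [[6.4, 10.3, 40.7], [7.2, 16.0, 54.8], [8.0, 21.8, 65.5]]
```

Request:
jog_arm --increments '[[[-0.04,0,0,0,0,0,0.5],[-0.03,0,0,0,0,0,0.5],[0,0,0,0,0,0,0.5],[0,0,0,0,0,0,0.5],[0,0,0,0,0,0,0.5]]]'

```text
time: 5.35
tool_pos: [0.5957, -0.0824, 0.1139]
tcp_rot: [-0.328, -3.121, 0.0]
wrist_force: [-4.8, 0.1, 6.8]
width: 0.747
grip_force: 3.7
```

```bash
python3 k.py pics/w4.png
python3 d.py -2 39 114;python3 w2.py | grep lug
```

```text
shift u [ 0.02  0.01 -0.  ] turn u [-0.   -0.03  0.01]
tcp stage mm [ -1.5  38.8 113.9] F stage [-4.68  0.35  6.94] w 0.752 t 5.4 q [-0.18  0.31  1.92 -0.    0.91 -1.54]
lug 3045 [[-13.6, -6.6, 55.7], [4.2, 6.4, 68.1], [14.2, 22.4, 79.3]]
lugrear 877 [[8.2, 10.3, 40.8], [9.0, 16.0, 54.9], [9.8, 21.7, 65.5]]
```

Request:
jog_arm --increments '[[[-0.04,0,0,0,0,0,0.5],[-0.02,0,0,0,0,0,0.5],[0,0,0,0,0,0,0.5],[0,0,0,0,0,0,0.5],[0,0,0,0,0,0,0.5]]]'

```text
time: 5.82
tool_pos: [0.5961, -0.0825, 0.1137]
tcp_rot: [-0.329, -3.118, -0.0]
wrist_force: [-9.8, 1.8, 10.1]
width: 0.748
grip_force: 5.8
```

```bash
python3 k.py pics/w5.png
python3 d.py -2 39 114;python3 w2.py | grep lug
```

```text
shift u [ 0.03  0.01 -0.01] turn u [-0.   -0.06  0.  ]
tcp stage mm [ -1.1  38.8 113.7] F stage [-8.35  0.45 10.03] w 0.75 t 5.87 q [-0.18  0.31  1.92 -0.    0.91 -1.54]
lug 3056 [[-13.4, -6.5, 55.6], [4.1, 6.4, 68.1], [14.3, 22.5, 79.3]]
lugrear 871 [[8.3, 10.3, 40.6], [9.1, 15.9, 54.8], [9.8, 21.7, 65.6]]
```

The force rose and the lug stopped, so the holder is home. I'll back off a little and then release the clip gently.

Request:
jog_arm --increments '[[[0.1,0,0,0,0,0,0.5],[0.1,0,0,0,0,0,0.5],[0,0,-0.1,0,0,0,0.5],[0,0,-0.1,0,0,0,0.5],[0,0,-0.1,0,0,0,0.5]]]'

```text
time: 6.28
tool_pos: [0.5933, -0.0821, 0.1233]
tcp_rot: [0.329, 3.123, -0.001]
wrist_force: [-0.3, -0.8, 1.2]
width: 0.749
grip_force: 0.0
```

Request:
jog_arm --increments '[[[0,0,-0.2,0,0,0,0.5],[0,0,-0.5,0,0,0,0.5],[0,0,-0.9,0,0,0,0.5],[0,0,-0.9,0,0,0,0.5],[0.5,0,-0.9,0,0,0,0.5]]]'

```text
time: 6.7
tool_pos: [0.5785, -0.0785, 0.2246]
tcp_rot: [-0.329, -3.123, -0.0]
wrist_force: [1.1, 0.4, 1.2]
width: 0.747
grip_force: 0.0
```

Request:
jog_arm --increments '[[[1,0,-0.5,0,0,0,0.5],[1,0,0,0,0,0,0.5],[0.5,0,0,0,0,0,0.5],[0,0,0,0,0,0,0.5],[0,0,0,0,0,0,0.5]]]'

```text
time: 7.12
tool_pos: [0.5037, -0.0624, 0.2389]
tcp_rot: [-0.329, -3.123, -0.0]
wrist_force: [-0.5, -0.1, 1.6]
width: 0.748
grip_force: 0.0
```

```bash
python3 k.py pics/w6.png
python3 d.py -2 39 114;python3 w2.py
```

```text
shift u [-3.09 -0.    4.17] turn u [ 0. -0.  0.]
tcp stage mm [-94.7  39.1 239.1] F stage [ 0.15  0.33 -0.43] w 0.749 t 7.17 q [-0.17 -0.    2.03  0.    1.12 -1.53]
lug 863 [[8.9, -19.9, 55.5], [10.1, 1.0, 66.7], [15.8, 22.2, 71.1]]
lugrear 238 [[8.8, 10.3, 40.6], [9.8, 16.0, 54.4], [10.8, 21.8, 65.2]]
plate 1448 [[-39.3, 60.6, 52.8], [-20.7, 75.1, 56.1], [-0.9, 89.4, 59.3]]
nose 370 [[60.9, -11.0, 36.2], [62.5, -3.8, 52.6], [73.4, 4.3, 56.5]]
50 183 [[-38.7, 48.0, 49.6], [-18.6, 49.9, 51.1], [-0.8, 51.7, 52.6]]
60 187 [[-38.8, 58.1, 51.8], [-20.9, 60.0, 53.1], [-0.8, 61.9, 54.3]]
70 193 [[-39.2, 68.1, 53.9], [-21.2, 69.9, 55.1], [-1.3, 71.9, 56.5]]
80 193 [[-39.1, 78.1, 55.8], [-21.3, 80.0, 57.1], [-1.0, 81.9, 58.3]]
```

View pics/w6.png

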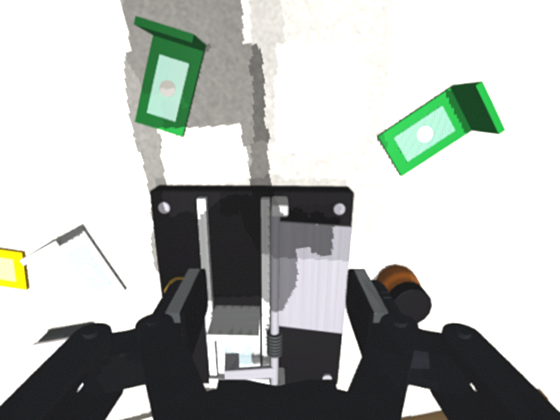

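The nose rests on the holder: the plate slope of 0.20 puts the clip at about 0.1–0.12. The lug face is at stage x of about 10 mm, and the arm is clear.

```bash
python3 -c "
from workcell import bot
print(bot.finish_job())"
```

```text
the job is handed in; nothing more can be done
None
```

The job is handed in (the hand-in returned no verdict): by the last wrist view the holder is fully home against the end stop (lug face at about stage x 10 mm), the clip's nose rests on it at about 0.1–0.12 rad, and the arm is clear.

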